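# Fetch the peg tote from behind the laundry bottles

## Task

Clear all three bottles off the wooden tray and stand them on the black side mat; only then take out the white peg tote they hem in and stack it squarely on the blue tote so its feet drop fully inside the rim. After that put every bottle back, standing on the middle of the coaster of its own colour. Keep the bottles upright at all times and leave the drinking glass alone.

Things in the scene. Friction and masses are not known exactly. Their poses are not given: they have to be found in the camera images.
- red_bottle: Loose laundry bottle, round, white with a red band and a red cap; 120 mm tall, body 54 mm in diameter up to 68 mm above its foot, then a shoulder up to 80 mm, a slim neck (24 mm) and at the top the cap, 30 mm in diameter, the top 26 mm: grip it by the cap. About 0.2 kg. Origin: centre of its underside, z up. Starts standing on the coaster of its own colour.
- yellow_bottle: Loose laundry bottle, round, white with a yellow band and a yellow cap; 132 mm tall, body 50 mm in diameter up to 80 mm above its foot, then a shoulder up to 92 mm, a slim neck (24 mm) and at the top the cap, 30 mm in diameter, the top 26 mm: grip it by the cap. About 0.2 kg. Origin: centre of its underside, z up. Starts standing on the coaster of its own colour.
- green_bottle: Loose laundry bottle, round, white with a green band and a green cap; 112 mm tall, body 56 mm in diameter up to 60 mm above its foot, then a shoulder up to 72 mm, a slim neck (24 mm) and at the top the cap, 34 mm in diameter, the top 26 mm: grip it by the cap. About 0.2 kg. Origin: centre of its underside, z up. Starts standing on the coaster of its own colour.
- red_coaster: Fixed round red coaster, 72 mm in diameter, 4 mm thick, on the wooden tray; home of the red bottle, whose foot hides all but its rim at the start. Origin: centre of its underside, 8 mm above the worktop (bottles stand on its top, 12 mm above the worktop).
- yellow_coaster: Fixed round yellow coaster, 72 mm in diameter, 4 mm thick, on the wooden tray; home of the yellow bottle, whose foot hides all but its rim at the start. Origin: centre of its underside, 8 mm above the worktop (bottles stand on its top, 12 mm above the worktop).
- green_coaster: Fixed round green coaster, 72 mm in diameter, 4 mm thick, on the wooden tray; home of the green bottle, whose foot hides all but its rim at the start. Origin: centre of its underside, 8 mm above the worktop (bottles stand on its top, 12 mm above the worktop).
- white_tote: Loose white peg tote, open on top, pegs inside; 110 (x) x 58 (y) mm, rim 55 mm up, 4 mm walls, four tapered feet 10 mm high under its floor near the corners; 0.16 kg. Origin: centre between the soles, z up. Grip from above across the 58 mm. Stands on an 8 mm wooden tray (236 x 232 mm, fixed), hemmed in by a bottle 75 mm to each long side and one before its end nearest the robot.
- blue_tote: Loose blue tote of the same shape, size and origin as the white one, 0.5 kg, on the worktop to the left or right. A tote set on top drops its feet inside this rim (3 mm play all round) until its floor rests on the rim: its origin is then 45 mm above this one. Either way round fits.
- mat: Fixed black rubber mat with two thin grey lines, 250 mm (its x) by 100 mm (its y), 3 mm thick, on the worktop on the other side from the blue tote: the side area, with room for three bottles in a row along its x. Origin: centre of its underside.
- glass: Bystander: clear drinking glass, 64 mm in diameter, 85 mm tall, loose on the worktop at the far left or far right, beyond the mat or the blue tote. Origin: centre of its underside.

How it is judged:
By the outcome, as a careful person would: the job done as asked, in the order asked, and still so for the second after the job is handed in, with the robot touching nothing.
It also fails if it takes over 144 s, if anything falls off the work surface, if the arm or the gripper's body presses on something with over 40 N, if the wrist force passes 120 N, or if a joint passes its speed limit or range.

## Robot

A 7-joint arm with a two-finger parallel gripper is mounted at the origin on the work surface. World frame = base frame: x ahead of the robot, y to its left, z up, the work surface at z = 0. Lengths are in m, angles in rad, forces in N, time in s.
With the tool pointing down it reaches from about 0.4 to 0.875 m from the base axis. Payload 4.4 kg.
Tool frame: the origin (TCP) lies on the centre line of the jaws, within the pads' length; the fingertips stand 8 mm ahead of it and the grasp point (between the pads) lies 11 mm behind it; z points along the fingers, y is the line along which they close (so a half turn about z gives the same grasp; the last joint's range is limited). The gripper opens to 85 mm and grips with 20 to 120 N. Pads are 22 mm wide; open, the fingers measure 114 mm over their backs; the gripper's body (76 mm by 85 mm) begins 54 mm behind the grasp point. The pads swing forward as they close: fully open they stand 13 mm farther back than shut.
Start: joints at [-1.401, 0.628, 0.038, 1.517, -0.027, 0.996, -0.02], TCP at [0.152, 0.632, 0.239] pointing down, gripper open.
Joint ranges: [-3.06, 3.06], [-0.37, 2.12], [-1.25, 1.32], [0.18, 2.47], [-1.1, 4.24], [0.23, 1.98], [-2.94, 2.94]. Speed limits (rad/s): [2.57, 2.57, 3.14, 3.14, 3.14, 3.14, 3.14].

## Interface

Orientations are given as a 3x3 rotation matrix whose columns are the frame's x, y, z axes.
In Python, from workcell import bot, sensors, read_camera, camera_info gives the robot as it stands. Calls block until the motion is done:
- bot.move_to(position, orientation): joint-space move of the TCP to a pose.
- bot.servo_line(position, feed=0.15, rotation=None): straight line of the TCP; rotation=None keeps the orientation; feed is the mean speed in m/s.
- bot.goto_joints(angles): joint-space move.
- bot.let_go() and bot.gripper_close(grip_force=None): open the fingers fully, or close them until they stop; grip_force is the grip in N (None keeps the last).
- bot.dwell(seconds).
- bot.ik(position, orientation): joint angles nearest the present ones, or None.
- sensors.get_state(): the state.
- read_camera(name): name is "scene" or "top" or "wrist"; returns the picture (480x640x3 uint8, blue, green, red); there is no depth.
- camera_info(name): a dict with "K" (3x3 intrinsics, pixels), "world_to_cam" (4x4, takes a point from world to camera coordinates); the wrist camera has in their place "T_tool_cam" (4x4, takes a point from camera to tool coordinates, whose origin is the TCP and whose axes are the flange's). Camera axes: x right, y up, looking along -z (the intrinsics and any distortion apply to the point x, -y, -z); pixel columns grow to the right and rows downward; lengths in m; the calibration is good to about 2 mm. A picture is of the moment at which its call begins: read the wrist's pose just before it. camera_info takes no time and is no camera call.
A pose or a line that the arm cannot do raises bot.Unreachable and nothing moves.
- bot.close_job(): hands the job in; it is judged then, once.
The state is a dict: "time_s": time; "q": joint angles; "joint_velocities": joint speeds; "tau": joint torques, N m; "tcp_pos": TCP position; "orientation": TCP orientation; "ft_force": force on the tool from outside, world axes, zero at the start; "moment": the same for the moment, N m; "opening": finger opening in m; "grip_force": force on a finger pad.
Only numpy, scipy, OpenCV 4.12 (cv2) and the standard library are available. Lean on these libraries where they do the work, as an engineer would, in place of code of your own. Each camera call takes 0.05 s, during which the arm holds its last target. There are 200 camera calls.

## Working session

There is one attempt and no reset: what is moved stays moved. The work goes in short steps, each a Python script; the robot and the scene stay as the last script left them, time stands still between calls to the robot, and variables do not carry over. Pictures are saved under pics/ and viewed, at most 14 in all, crops included, and the job is handed in when it is done.

```bash
mkdir -p pics; ls; python3 - <<'E'
from workcell import bot, sensors, read_camera, camera_info
import cv2
for n in ("scene","top"):
    cv2.imwrite(f"pics/{n}0.png",read_camera(n))
for n in ("scene","top","wrist"): print(n,camera_info(n))
s=sensors.get_state();print(s["time_s"],s["orientation"])
E
```

```text
pics
scene {'K': array([[520.3022059 ,   0.        , 317.91875075],
       [  0.        , 520.3022059 , 247.8217559 ],
       [  0.        ,   0.        ,   1.        ]]), 'world_to_cam': array([[ 0.01477476,  0.99975891, -0.01624291, -0.00523759],
       [-0.76043848,  0.02178292,  0.64904455,  0.38443906],
       [ 0.64924188,  0.00276225,  0.76057698, -1.4846753 ],
       [ 0.        ,  0.        ,  0.        ,  1.        ]])}
top {'K': array([[451.49752469,   0.        , 320.74625579],
       [  0.        , 451.49752469, 240.49688173],
       [  0.        ,   0.        ,   1.        ]]), 'world_to_cam': array([[ 0.02324236, -0.99949133,  0.02183766, -0.02470982],
       [ 0.99321061,  0.02557579,  0.11348373, -0.55567808],
       [-0.11398452,  0.01905177,  0.99329983, -0.75262077],
       [ 0.        ,  0.        ,  0.        ,  1.        ]])}
wrist {'K': array([[429.0587519 ,   0.        , 322.57395221],
       [  0.        , 429.0587519 , 238.27706512],
       [  0.        ,   0.        ,   1.        ]]), 'T_tool_cam': array([[-7.72133607e-04,  9.56854210e-01,  2.90567418e-01,
         7.34618887e-02],
       [ 9.99999429e-01,  9.53418348e-04, -4.82329351e-04,
         6.50579942e-05],
       [-7.38551178e-04,  2.90566880e-01, -9.56854400e-01,
        -1.34832824e-01],
       [ 0.00000000e+00,  0.00000000e+00,  0.00000000e+00,
         1.00000000e+00]])}
0.1 [[-9.72324217e-01  2.33635416e-01 -3.32139969e-04]
 [ 2.33635644e-01  9.72322813e-01 -1.65325546e-03]
 [-6.33117591e-05 -1.68510006e-03 -9.99998578e-01]]
```

View pics/scene0.png

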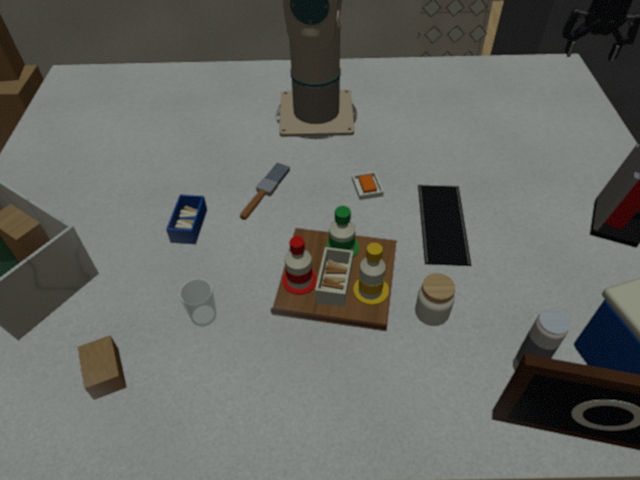

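View pics/top0.png

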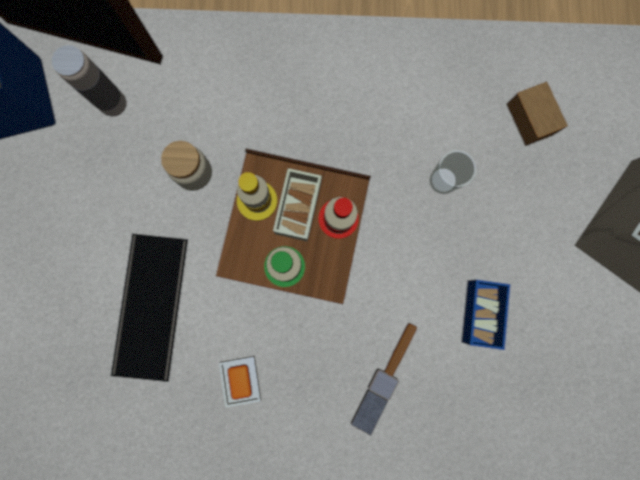

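The scene shows the tray at centre with yellow (left, +y), red (right) and green (near the robot) around the white tote. The mat is on the left (top view about (150,307)) and the blue tote on the right at (487,314). The glass is at (455,172) and a jar stands at (185,165). Next I'll compute rough positions and take wrist views.

```bash
cat > h.py <<'E'
import numpy as np, cv2
from workcell import bot, sensors, read_camera, camera_info
def cam(n,T=None):
    i=camera_info(n)
    if n!="wrist": return i["K"],i["world_to_cam"]
    s=sensors.get_state(); M=np.eye(4);M[:3,:3]=s["orientation"];M[:3,3]=s["tcp_pos"]
    return i["K"],np.linalg.inv(M@i["T_tool_cam"])
def proj(c,p):
    K,W=c;q=W[:3,:3]@np.asarray(p,float)+W[:3,3];u=K@[q[0],-q[1],-q[2]];return u[:2]/u[2]
def ray(c,uv):
    K,W=c;d=np.linalg.solve(K,[uv[0],uv[1],1.]);d=W[:3,:3].T@(d*[1,-1,-1])
    return -W[:3,:3].T@W[:3,3],d/np.linalg.norm(d)
def plane(c,uv,z):
    o,d=ray(c,uv);return o+d*(z-o[2])/d[2]
def tri(obs):
    A=np.zeros((3,3));b=np.zeros(3);R=[ray(c,uv) for c,uv in obs]
    for o,d in R:
        P=np.eye(3)-np.outer(d,d);A+=P;b+=P@o
    x=np.linalg.solve(A,b);return x,max(np.linalg.norm((np.eye(3)-np.outer(d,d))@(x-o)) for o,d in R)
def down(yaw): # closing axis y at angle yaw from world y ; tool x = (-cos,-sin) as at start
    c,s=np.cos(yaw),np.sin(yaw);return np.array([[-c,-s,0],[-s,c,0],[0,0,-1.]])
E
python3 - <<'E'
from h import *
np.set_printoptions(precision=4,suppress=True)
t,s=cam("top"),cam("scene")
for n,a,b in [("yel",(248,182),(374,250)),("red",(342,208),(297,244)),("grn",(282,262),(343,214))]: print(n,tri([(t,a),(s,b)]))
for n,uv,z in [("mat",(150,307),.003),("blue",(487,314),.055),("white",(298,204),.063),("glass",(444,181),0),("jar",(190,172),0),("tray a",(246,152),.008),("tray b",(370,178),.008),("tray c",(342,303),.008),("tray d",(217,275),.008)]: print(n,plane(t,uv,z))
w=camera_info("wrist"); print({k for k in w})
for p in [(.52,-.05,.36),(.6,-.05,.36),(.60,.02,.36)]:
  for y in (0,3.1416): print(p,y,bot.ik(p,down(y)))
E
```

```text
yel (array([0.6307, 0.1032, 0.137 ]), np.float64(0.00039810385108565813))
red (array([ 0.5976, -0.0416,  0.1206]), np.float64(0.00040534616773651766))
grn (array([0.5119, 0.0503, 0.1125]), np.float64(0.00066865040662142))
mat [0.4341 0.2857 0.003 ]
blue [ 0.4372 -0.2909  0.055 ]
white [0.6133 0.0292 0.063 ]
glass [ 0.6763 -0.2368  0.    ]
jar [0.6797 0.2303 0.    ]
tray a [0.7179 0.1286 0.008 ]
tray b [ 0.6759 -0.0987  0.008 ]
tray c [ 0.4488 -0.0516  0.008 ]
tray d [0.4928 0.1703 0.008 ]
{'T_tool_cam', 'K'}
(0.52, -0.05, 0.36) 0 [-0.3048  0.3495  0.4882  1.704  -0.1783  1.1324  1.8052]
(0.52, -0.05, 0.36) 3.1416 [-0.7203  0.6088  1.3023  1.7132 -0.6091  1.3009 -0.86  ]
(0.6, -0.05, 0.36) 0 [-0.2247  0.4786  0.4214  1.4927 -0.2025  1.2135  1.7964]
(0.6, -0.05, 0.36) 3.1416 [-0.5076  0.6076  0.9704  1.5007 -0.5102  1.3034 -1.056 ]
(0.6, 0.02, 0.36) 0 [-0.2748  0.4637  0.3102  1.4956 -0.1467  1.2053  1.628 ]
(0.6, 0.02, 0.36) 3.1416 [-0.6093  0.5901  0.9297  1.5052 -0.4827  1.2895 -1.1966]
```

```bash
cat > shots.py <<'E'
from h import *
import pickle
def shoot(name,p,yaw):
    bot.move_to(p,down(yaw)); bot.dwell(.2)
    c=cam("wrist"); im=read_camera("wrist"); cv2.imwrite(f"pics/{name}.png",im)
    pickle.dump(c,open(f"pics/{name}.pkl","wb"))
if __name__=="__main__":
    s=sensors.get_state();p=s["tcp_pos"]; bot.servo_line([p[0],p[1],.38],feed=.25)
    shoot("A",(.50,.12,.38),-.18); shoot("B",(.50,-.08,.38),-.18); shoot("C",(.46,-.24,.30),-.1)
    s=sensors.get_state();print(s["time_s"],s["tcp_pos"],s["orientation"])
    im=np.hstack([cv2.imread(f"pics/{n}.png") for n in "AB"]); cv2.imwrite("pics/AB.png",cv2.resize(im,(800,300),interpolation=cv2.INTER_AREA))
E
python3 shots.py
```

```text
5.3583 [ 0.46107761 -0.2386204   0.30052545] [[-9.95283132e-01  9.70044164e-02  1.27656479e-03]
 [ 9.70047313e-02  9.95283903e-01  1.87000117e-04]
 [-1.25240455e-03  3.09950886e-04 -9.99999168e-01]]
```

View pics/AB.png

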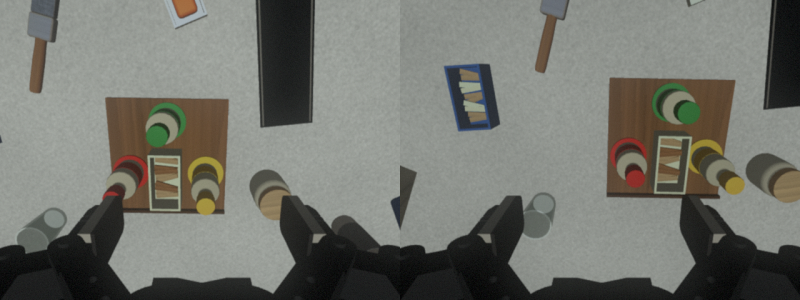

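View pics/C.png

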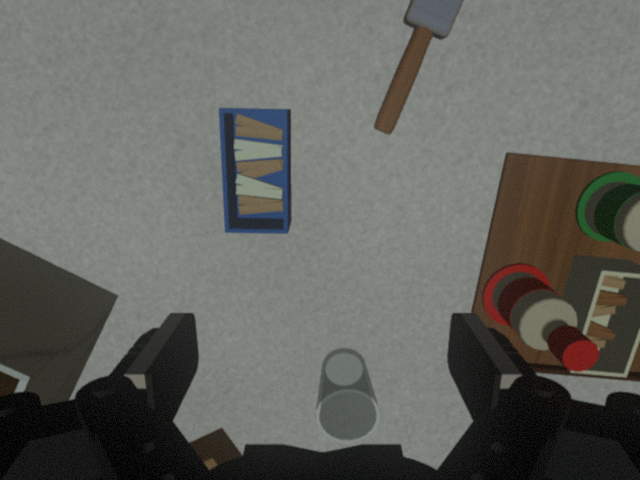

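Views A and B show the tray with all three bottles; view C shows the blue tote with its rim at about (220–290, 108–233) and the glass at (345,395). Next I'll fit cap silhouettes and tote rims across the views.

```bash
cat > fit.py <<'E'
from h import *
import pickle
from scipy.optimize import least_squares, minimize
def load(names):
    V={}
    for n in names:
        if n in("top","scene"): V[n]=(cam(n),cv2.imread(f"pics/{n}0.png"))
        else: V[n]=(pickle.load(open(f"pics/{n}.pkl","rb")),cv2.imread(f"pics/{n}.png"))
    return V
def mask(im,col):
    h,s,v=cv2.split(cv2.cvtColor(cv2.GaussianBlur(im,(3,3),0),cv2.COLOR_BGR2HSV)); h=h.astype(int)
    hue={"red":(h<7)|(h>172),"yellow":(h>20)&(h<33),"green":(h>48)&(h<85)}[col]
    return (hue&(s>120)&(v>50)).astype(np.uint8)
ang=np.linspace(0,2*np.pi,60,endpoint=False)
def circ(c,x,y,z,r): return np.array([proj(c,(x+r*np.cos(a),y+r*np.sin(a),z)) for a in ang],np.float32)
def sil(c,p,r,L):
    h=cv2.convexHull(np.vstack([circ(c,p[0],p[1],p[2],r),circ(c,p[0],p[1],p[2]-L,r)])); m=cv2.moments(h)
    return np.array([m["m10"]/m["m00"],m["m01"]/m["m00"]]),m["m00"]
def fitblob(V,col,p0,r,L,lo=.85,hi=1.15):
    obs=[]
    for n,(c,im) in V.items():
        uv,A=sil(c,p0,r,L); k,lab,st,ce=cv2.connectedComponentsWithStats(mask(im,col))
        if k<2: continue
        j=1+np.argmin([np.linalg.norm(ce[i]-uv)+ (1e3 if st[i,4]<.5*A else 0) for i in range(1,k)])
        ok=lo<st[j,4]/A<hi and np.linalg.norm(ce[j]-uv)<14
        print(" ",n,"area ratio %.2f off %s"%(st[j,4]/A,np.round(ce[j]-uv,1)),ok)
        if ok: obs.append((n,c,ce[j]))
    f=lambda p:np.concatenate([(sil(c,p,r,L)[0]-m)/c[0][0,0]*(2 if n=="scene" else 1) for n,c,m in obs])
    s=least_squares(f,p0,loss="soft_l1",f_scale=.002)
    print(col,np.round(s.x,4),"res px",np.round(s.fun*450,1)); return s.x
def rimpts(x,y,yaw,z,hx,hy):
    t=np.linspace(-1,1,60);P=[]
    for sx in(-1,1): P+= [(sx*hx,k*hy) for k in t]
    for sy in(-1,1): P+= [(k*hx,sy*hy) for k in t]
    P=np.array(P);c,s=np.cos(yaw),np.sin(yaw)
    return np.c_[x+c*P[:,0]-s*P[:,1],y+s*P[:,0]+c*P[:,1],np.full(len(P),z)]
def samp(c,im,P):
    uv=np.array([proj(c,p) for p in P],np.float32); return cv2.remap(im,uv[:,0],uv[:,1],cv2.INTER_LINEAR).ravel()
def rimscore(V,p,bad=None):
    t=0
    for n,(c,im) in V.items():
        g=cv2.max(cv2.max(im[...,0],im[...,1]),im[...,2]) if bad is None else bad(im)
        g=g.astype(np.float32)
        f=lambda hx,hy:samp(c,g,rimpts(*p,hx,hy))
        t+=np.median(f(.053,.027))+np.mean(f(.053,.027))-.5*np.mean(f(.0585,.0325))-.5*np.mean(f(.0475,.0215))
    return t/len(V)
def fitrim(V,p0,bad=None):
    best=None
    for dx in(-.006,0,.006):
      for dy in(-.006,0,.006):
        r=minimize(lambda q:-rimscore(V,q*[.01,.01,.1,.01],bad),(np.array(p0)+[dx,dy,0,0])/[.01,.01,.1,.01],method="Nelder-Mead",options=dict(xatol=.005,fatol=.01,initial_simplex=None))
        if best is None or r.fun<best.fun: best=r
    x=best.x*[.01,.01,.1,.01]; print(list(V),np.round(x,4),"score %.1f"%-best.fun); return x
E
python3 - <<'E'
from fit import *
V=load(["top","scene","A","B","C"])
caps={}
for col,p,r in [("yellow",(.6307,.1032,.144),.015),("red",(.5976,-.0416,.132),.015),("green",(.5119,.0503,.124),.017)]:
    caps[col]=fitblob(V,col,p,r,.026)
sub=lambda *k:{n:V[n] for n in k}
bl=lambda im:cv2.subtract(im[...,0],im[...,2])
for k in (("A","B","top"),("A","B"),("top",)): W=fitrim(sub(*k),(.613,.029,-.18,.063))
for k in (("B","C","top"),("B","C"),("top",)): fitrim(sub(*k),(.437,-.291,-.06,.055),bl)
E
```

```text
top area ratio 0.86 off [-0.4 -0.3] True
  scene area ratio 0.93 off [-0.2 -0.3] True
  A area ratio 0.68 off [0.  4.7] False
  B area ratio 0.71 off [1.4 2.8] False
  C area ratio 0.00 off [-136.4 -128.7] False
yellow [0.6309 0.1032 0.1451] res px [0.3 0.  0.4 0. ]
  top area ratio 0.87 off [ 0.5 -1. ] True
  scene area ratio 0.80 off [-0.5  0.2] False
  A area ratio 0.93 off [ 33.  -44.3] False
  B area ratio 0.83 off [0.2 3.1] False
  C area ratio 0.55 off [6.  8.9] False
red [ 0.5992 -0.0423  0.1323] res px [0. 0.]
  top area ratio 0.72 off [ 0.  -0.3] False
  scene area ratio 0.44 off [-0.2 -2.4] False
  A area ratio 0.67 off [-1.7  3.6] False
  B area ratio 0.68 off [2.7 3.3] False
  C area ratio 0.33 off [-93.6 -36.1] FalseTraceback (most recent call last):
  File "<stdin>", line 5, in <module>
  File "fit.py", line 29, in fitblob
    s=least_squares(f,p0,loss="soft_l1",f_scale=.002)
    return func(*args, **kwargs)
    vector_fun = VectorFunction(
        fun_wrapped,
    ...<6 lines>...
        workers=workers
    )
    self._update_fun()
    ~~~~~~~~~~~~~~~~^^
    self.f = self.fun_wrapped(xp_copy(self.x))
             ~~~~~~~~~~~~~~~~^^^^^^^^^^^^^^^^^
    return np.atleast_1d(self.fun(x))
                         ~~~~~~~~^^^
    return self.f(x, *self.args, **self.kwargs)
           ~~~~~~^^^^^^^^^^^^^^^^^^^^^^^^^^^^^^
  File "fit.py", line 28, in <lambda>
    f=lambda p:np.concatenate([(sil(c,p,r,L)[0]-m)/c[0][0,0]*(2 if n=="scene" else 1) for n,c,m in obs])
               ~~~~~~~~~~~~~~^^^^^^^^^^^^^^^^^^^^^^^^^^^^^^^^^^^^^^^^^^^^^^^^^^^^^^^^^^^^^^^^^^^^^^^^^^^
ValueError: need at least one array to concatenate
```

```bash
sed -i 's/(s>120)&(v>50)/(s>100)\&(v>18)/' fit.py; cat > run1.py <<'E'
from fit import *
V=load(["top","scene","A","B","C"])
for col,p,r in [("yellow",(.6307,.1032,.144),.015),("red",(.5985,-.042,.132),.015),("green",(.5119,.0503,.124),.017)]:
    fitblob(V,col,p,r,.026,.7,1.25)
sub=lambda *k:{n:V[n] for n in k}
bl=lambda im:cv2.subtract(im[...,0],im[...,2])
for k in (("A","B","top"),("A","B"),("top",)): W=fitrim(sub(*k),(.613,.029,-.18,.063))
for k in (("B","C","top"),("B","C"),("top",)): U=fitrim(sub(*k),(.437,-.291,-.06,.055),bl)
E
python3 run1.py
```

```text
top area ratio 0.91 off [-0.4 -0.2] True
  scene area ratio 0.95 off [-0.2 -0.1] True
  A area ratio 0.88 off [0.  1.5] True
  B area ratio 0.82 off [0.6 1.6] True
  C area ratio 0.00 off [-130.9 -126.2] False
yellow [0.6316 0.1031 0.1453] res px [ 0.3 -0.6  0.4 -0.   0.1 -0.  -0.1 -0.3]
  top area ratio 0.90 off [ 0.2 -0.5] True
  scene area ratio 0.84 off [-0.3 -0.1] True
  A area ratio 1.06 off [ 31.7 -45.3] False
  B area ratio 0.88 off [0.  1.7] True
  C area ratio 0.89 off [0.1 2.1] True
red [ 0.5995 -0.0424  0.1333] res px [ 0.1 -0.3  0.   0.  -0.1 -0.2  0.2 -0.1]
  top area ratio 0.79 off [-0.  -0.2] True
  scene area ratio 0.75 off [-0.5  0.5] True
  A area ratio 0.78 off [-1.3  3. ] True
  B area ratio 0.78 off [1.5 2.8] True
  C area ratio 0.76 off [-88.5 -30.1] False
green [0.5141 0.0496 0.1264] res px [ 0.5 -1.3  0.4 -0.8  0.7 -0.2 -1.3  0. ]
['A', 'B', 'top'] [ 0.6162  0.0305 -0.1953  0.0632] score 235.4
['A', 'B'] [ 0.6163  0.0303 -0.2004  0.0634] score 246.0
['top'] [ 0.6168  0.0315 -0.1849  0.0577] score 221.4
['B', 'C', 'top'] [ 0.4377 -0.2973 -0.0649  0.0515] score 102.5
['B', 'C'] [ 0.4378 -0.2971 -0.0651  0.0524] score 100.1
['top'] [ 0.4363 -0.3027 -0.0799  0.0363] score 118.9
```

```bash
cat > mv.py <<'E'
from h import *
YAW=-.19
TOP={"yellow":.132,"red":.120,"green":.112}
def line(p,feed=.3,yaw=YAW): bot.servo_line(p,feed=feed,rotation=down(yaw))
def st(msg):
    s=sensors.get_state(); print(msg,"t=%.1f"%s["time_s"],"tcp",np.round(s["tcp_pos"],4),"open %.4f"%s["opening"],"grip %.0f"%s["grip_force"],"F",np.round(s["ft_force"],1))
def transfer(col,a,b,za,zb,safe=.30):
    ha=za+TOP[col]-.023; hb=zb+TOP[col]-.023+.001
    p=sensors.get_state()["tcp_pos"]
    if p[2]<safe-.01: line([p[0],p[1],safe])
    line([a[0],a[1],safe],.35); line([a[0],a[1],ha+.03],.25); line([a[0],a[1],ha],.1)
    bot.gripper_close(grip_force=40); st(col+" gripped")
    line([a[0],a[1],ha+.02],.08); line([a[0],a[1],safe],.25); st(" lifted")
    line([b[0],b[1],safe],.25); line([b[0],b[1],hb+.02],.2); line([b[0],b[1],hb],.04); st(" down")
    bot.let_go(); bot.dwell(.2); line([b[0],b[1],hb+.05],.15); line([b[0],b[1],safe],.35); st(" done")
E
python3 - <<'E'
from mv import *
t=cam("top")
C=np.array([plane(t,u,.003)[:2] for u in [(134,235),(187,238),(168,380),(112,376)]]);m=C.mean(0)
ax=(C[0]+C[1]-C[2]-C[3])/2;L=np.linalg.norm(ax);ax/=L
print("mat",m,ax,L,np.linalg.norm(C[0]-C[1]),np.linalg.norm(C[2]-C[3]))
S={n:list(m+k*ax) for n,k in (("green",-.08),("red",0),("yellow",.08))}; print(S)
import json;json.dump(S,open("spots.json","w"))
for p in S.values():
    print(bot.ik([*p,.09],down(YAW)),bot.ik([*p,.30],down(YAW)))
if abs(L-.25)<.012:
    transfer("green",(.5135,.050),S["green"],.012,.003)
    c=read_camera("top");cv2.imwrite("pics/top1.png",c[120:400,90:400])
E
```

```text
mat [0.43586119 0.28505868] [ 0.99687287 -0.07902204] 0.2475432236139054 0.09450973581674799 0.09647231573991943
{'green': [np.float64(0.35611136385243275), np.float64(0.29138044613293324)], 'red': [np.float64(0.4358611934001183), np.float64(0.28505868315769417)], 'yellow': [np.float64(0.5156110229478038), np.float64(0.2787369201824551)]}
[-1.02336987  0.66508439  0.41037333  2.17057638 -0.64083021  0.42443588
  1.28420846] [-0.91877656  0.28592786  0.22281293  1.944545   -0.07845895  0.91930832
  0.72370284]
[-0.90351588  0.71586318  0.41499147  2.01078172 -0.55489036  0.52616685
  1.29025664] [-0.86581475  0.38789597  0.32861527  1.800787   -0.14783167  0.97688464
  0.90387357]
[-0.75614499  0.76470967  0.34215698  1.82964516 -0.412649    0.61777376
  1.21899097] [-0.79181611  0.49733415  0.38790757  1.63079033 -0.20900745  1.05464307
  1.03805051]
green gripped t=8.2 tcp [0.5138 0.0499 0.1015] open 0.0326 grip 40 F [-1.6 -0.   5.4]
 lifted t=9.4 tcp [0.5124 0.0501 0.2986] open 0.0329 grip 40 F [-0.5  0.1 -2.5]
 down t=12.5 tcp [0.356  0.2912 0.0927] open 0.0326 grip 40 F [-0.3 -0.2 -3.6]
 done t=14.3 tcp [0.3556 0.2913 0.2994] open 0.0854 grip 0 F [-0.8  0.1 -0.6]
```

View pics/top1.png

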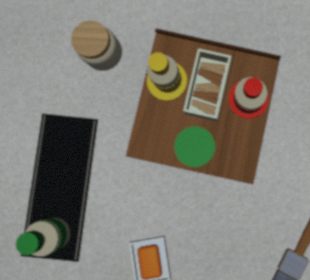

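Green stands upright on the mat's near end (crop about (48,238)) and its coaster is clear. Continuing with red and yellow.

```bash
python3 - <<'E'
from mv import *
import json;S=json.load(open("spots.json"))
transfer("red",(.5995,-.0424),S["red"],.012,.003)
transfer("yellow",(.6315,.1033),S["yellow"],.012,.003)
from shots import shoot
shoot("D",(.52,.03,.36),-.19)     # tray and coasters
shoot("E",(.43,-.22,.27),-.07)
c=read_camera("top");cv2.imwrite("pics/top20.png",c);st("x")
shoot("F",(.40,-.32,.27),-.07)
im=np.hstack([cv2.imread("pics/top20.png"),cv2.imread("pics/E.png")]); cv2.imwrite("pics/TE.png",cv2.resize(im,(800,300),interpolation=cv2.INTER_AREA))
E
```

```text
red gripped t=17.5 tcp [ 0.5998 -0.0425  0.1095] open 0.0289 grip 40 F [-0.7 -0.4  4.1]
 lifted t=18.7 tcp [ 0.5984 -0.042   0.2985] open 0.0286 grip 40 F [ 0.1 -0.5 -2.9]
 down t=22.0 tcp [0.4358 0.285  0.1007] open 0.0288 grip 40 F [-1.   0.5 -2.6]
 done t=23.9 tcp [0.4354 0.2851 0.2995] open 0.0856 grip 0 F [-0.5 -0.7 -1.7]
yellow gripped t=26.6 tcp [0.6318 0.1032 0.1215] open 0.0288 grip 40 F [0.  0.2 2.8]
 lifted t=27.7 tcp [0.6303 0.1034 0.2984] open 0.0289 grip 40 F [-0.4 -1.5 -3.1]
 down t=30.4 tcp [0.5155 0.2787 0.1127] open 0.0287 grip 40 F [ 0.8 -0.1 -2.2]
 done t=32.2 tcp [0.5152 0.2788 0.2997] open 0.0853 grip 0 F [-0.8  0.3 -0.4]
x t=34.8 tcp [ 0.4306 -0.2193  0.2701] open 0.0852 grip 0 F [-0.1  0.3 -0.2]
```

View pics/TE.png

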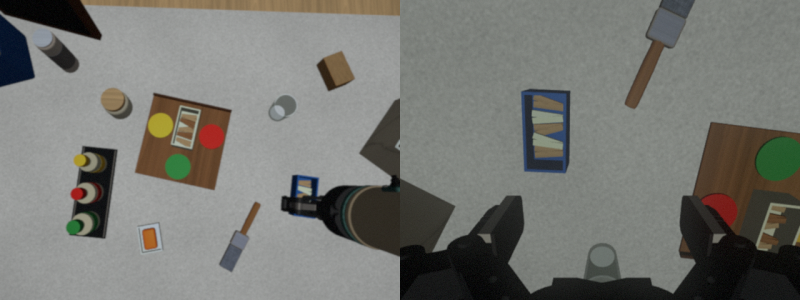

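All three bottles stand on the mat and the coasters are fully visible. Next I'll refit the coasters and both rims and overlay the results.

```bash
cat > run2.py <<'E'
from fit import *
V=load(["D","E","F","C","B","A"]); V["top2"]=(cam("top"),cv2.imread("pics/top20.png")); V["top0"]=(cam("top"),cv2.imread("pics/top0.png"))
sub=lambda *k:{n:V[n] for n in k}
for col,p in (("yellow",(.6309,.1035,.012)),("red",(.601,-.043,.012)),("green",(.513,.050,.012))): fitblob(sub("D","top2","E"),col,p,.036,.004,.93,1.07)
bl=lambda im:cv2.subtract(im[...,0],im[...,2])
for k in (("D",),("D","A","B"),("D","top2")): W=fitrim(sub(*k),(.6162,.0305,-.195,.063))
for k in (("C","E","F"),("E",),("F",),("C","E","F","top0")): U=fitrim(sub(*k),(.4377,-.294,-.065,.055),bl)
tiles=[]
for n,p in (("D",W),("E",U),("F",U),("C",U)):
    c,im=V[n]; im=im.copy(); 
    uv=proj(c,p[[0,1,3]]).astype(int); x,y=np.clip(uv-[75,75],0,[489,329]); k=4
    t=cv2.resize(im[y:y+150,x:x+150],None,fx=k,fy=k,interpolation=cv2.INTER_CUBIC)
    t=cv2.convertScaleAbs(t,alpha=1.6)
    for hx,hy,co in ((.055,.029,(0,0,255)),(.051,.025,(0,255,255))):
        for q in rimpts(*p,hx,hy):
            a=(proj(c,q)-[x,y]+.5)*k; cv2.circle(t,tuple(int(v) for v in a),1,co,-1)
    tiles.append(cv2.resize(t,(400,300)) if 0 else t)
cv2.imwrite("pics/rims.png",cv2.resize(np.vstack([np.hstack(tiles[:2]),np.hstack(tiles[2:])]),(600,600),interpolation=cv2.INTER_AREA))
E
python3 run2.py
```

```text
D area ratio 1.03 off [ 1.3 -0.8] True
  top2 area ratio 1.08 off [-1.3  1.1] False
  E area ratio 0.01 off [-4.  25.9] False
yellow [0.6302 0.1051 0.0121] res px [-0. -0.]
  D area ratio 1.01 off [ 0.5 -0.1] True
  top2 area ratio 1.04 off [-0.7  0.6] True
  E area ratio 0.50 off [12.4 -9. ] False
red [ 0.5988 -0.0412  0.019 ] res px [-0.  -0.  -0.1 -0. ]
  D area ratio 0.98 off [ 1.4 -0.9] True
  top2 area ratio 0.97 off [-1.1  1. ] True
  E area ratio 0.94 off [ 1.5 -0.2] True
green [0.5124 0.0517 0.0118] res px [-0.   0.1  0.2 -0.7  0.1 -0.5]
['D'] [ 0.6169  0.0306 -0.2009  0.063 ] score 238.4
['D', 'A', 'B'] [ 0.6166  0.0305 -0.1989  0.0631] score 242.9
['D', 'top2'] [ 0.6158  0.0308 -0.2012  0.0646] score 226.6
['C', 'E', 'F'] [ 0.4379 -0.2965 -0.1155  0.0543] score 108.8
['E'] [ 0.4374 -0.2962 -0.1097  0.0555] score 109.8
['F'] [ 0.4383 -0.2954 -0.0852  0.0519] score 99.9
['C', 'E', 'F', 'top0'] [ 0.4381 -0.2963 -0.1164  0.053 ] score 110.4
```

View pics/rims.png

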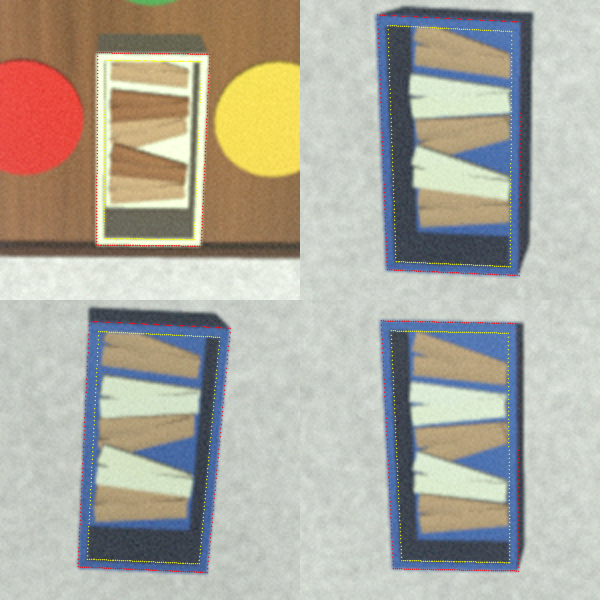

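Fits match the rims to about 1 px: white at (0.6166, 0.0305) with yaw −0.20, blue at (0.438, −0.2964) with yaw −0.115, and the heights agree. Next I'll lift the white tote and hover it over the blue one.

```bash
cat > run3.py <<'E'
from mv import *
from fit import fitrim
import pickle
W=(.6166,.0305);yw=-.20;U=(.438,-.2964);yu=-.115
p=sensors.get_state()["tcp_pos"]; line([p[0],p[1],.28],yaw=-.07)
line([*W,.28],.35,yw); line([*W,.07],.25,yw); line([*W,.040],.08,yw); bot.dwell(.2); st("at white")
bot.gripper_close(grip_force=40); st("gripped")
line([*W,.06],.08,yw); line([*W,.20],.25,yw); line([*U,.20],.25,yu); bot.dwell(.4); st("over blue")
s=sensors.get_state();c=cam("wrist");im=read_camera("wrist");cv2.imwrite("pics/G.png",im);pickle.dump(c,open("pics/G.pkl","wb"))
x=fitrim({"G":(c,im)},(U[0],U[1],yu,.223)); print(np.arctan2(-s["orientation"][0,1],s["orientation"][1,1]))
E
python3 run3.py
```

```text
at white t=38.9 tcp [0.6169 0.0304 0.0403] open 0.0855 grip 0 F [ 0.5 -0.1  0.3]
gripped t=39.2 tcp [0.6169 0.0305 0.0404] open 0.0571 grip 43 F [0.1 0.2 3. ]
over blue t=42.4 tcp [ 0.4382 -0.2962  0.2   ] open 0.0575 grip 43 F [ 1.1 -0.3 -2.4]
['G'] [ 0.4384 -0.2956 -0.116   0.2216] score 203.5
-0.11443988467121433
```

View pics/G.png

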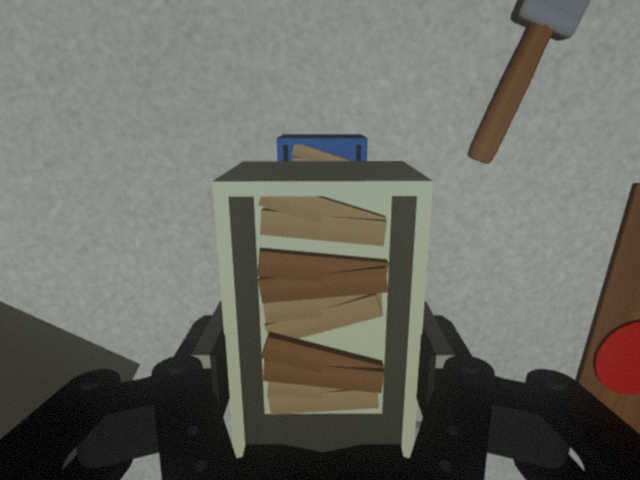

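The tote is square in the jaws, centred within 1 mm of the blue one (its rim edge shows at (322,140)). Lowering it with force checks.

```bash
python3 - <<'E'
from mv import *
U=np.array([.4378,-.2967]);yu=-.115
line([*U,.095],.15,yu); bot.dwell(.2); st("above")
for z in np.arange(.091,.0755,-.002):
    line([*U,z],.03,yu); bot.dwell(.1); s=sensors.get_state(); print(round(z,4),np.round(s["tcp_pos"],4),np.round(s["ft_force"],1))
    if s["ft_force"][2]>8: break
E
```

```text
above t=43.5 tcp [ 0.4384 -0.297   0.0959] open 0.0576 grip 43 F [-0.2 -0.2 -1.3]
0.091 [ 0.4378 -0.2967  0.091 ] [-0.3  0.8 -1.4]
0.089 [ 0.4378 -0.2967  0.0889] [-0.5  0.1 -0.9]
0.087 [ 0.4378 -0.2967  0.087 ] [-0.3  0.5 -1.6]
0.085 [ 0.4378 -0.2967  0.085 ] [ 0.  -0.6 -2. ]
0.083 [ 0.4378 -0.2967  0.083 ] [ 0.7 -0.3 -2.3]
0.081 [ 0.4378 -0.2967  0.081 ] [ 0.6  1.1 -1.6]
0.079 [ 0.4377 -0.2967  0.079 ] [ 0.6  0.6 -1. ]
0.077 [ 0.4381 -0.2969  0.0774] [-0.4 -0.1  4. ]
```

Contact came exactly at the predicted seated height (0.0774). Releasing and checking.

```bash
python3 - <<'E'
from mv import *
from shots import shoot
from fit import *
bot.let_go(); bot.dwell(.2); p=[.4378,-.2967]
line([*p,.14],.12,-.115); line([*p,.28],.3,-.115)
shoot("H",(.43,-.22,.30),-.1); shoot("I",(.46,-.36,.30),-.1)
c=read_camera("scene");cv2.imwrite("pics/sc2.png",cv2.resize(c[150:300,120:270],(450,450),interpolation=cv2.INTER_CUBIC));st("x")
fitrim(load("HI"),(.438,-.2964,-.115,.1)); 
E
```

```text
x t=49.8 tcp [ 0.4604 -0.3589  0.3002] open 0.0854 grip 0 F [-0.1 -0.   0. ]
['H', 'I'] [ 0.4379 -0.2968 -0.1107  0.0996] score 197.1
```

View pics/H.png

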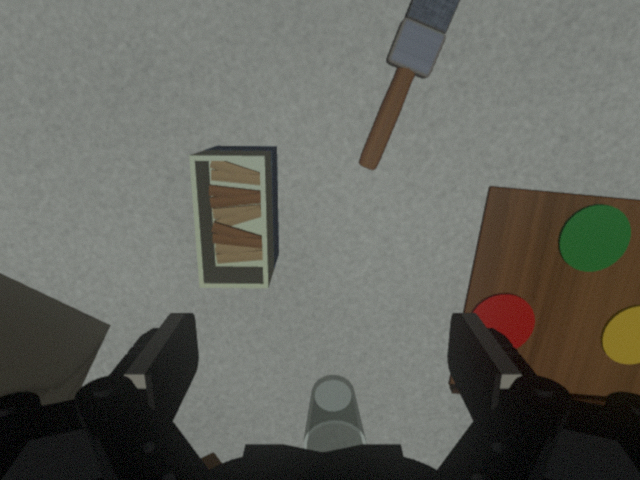

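The white tote's rim measures 0.0996 m high at (0.438, −0.297), so it is fully seated; the tote sits at about (235,220) in the picture and the glass is untouched. Next I'll measure the caps on the mat and refine the coasters.

```bash
cat > run4.py <<'E'
from shots import shoot
from fit import *
from mv import line
p=sensors.get_state()["tcp_pos"]; 
shoot("J",(.44,.15,.38),-.19); shoot("K",(.38,.28,.38),-.19)
import json;S=json.load(open("spots.json"))
V=load("DJK"); V["top2"]=(cam("top"),cv2.imread("pics/top20.png"))
for col,r,h in (("yellow",.015,.135),("red",.015,.123),("green",.017,.115)):
    fitblob(V,col,(*S[col],h),r,.026,.75,1.2)
for col,p in (("yellow",(.6304,.1045)),("red",(.5995,-.042)),("green",(.5128,.0512))):
    for n in V:
        c,im=V[n]; uv=proj(c,(*p,.012)); k,lab,st,ce=cv2.connectedComponentsWithStats(mask(im,col)); A=sil(c,(*p,.012),.036,.0001)[1]
        j=1+np.argmin(np.linalg.norm(ce[1:]-uv,axis=1)); print(col,n,"%.2f"%(st[j,4]/A),plane(c,ce[j],.0115)[:2].round(4))
E
python3 run4.py
```

```text
D area ratio 0.87 off [ 0.4 -0.3] True
  J area ratio 0.79 off [0.8 0.8] True
  K area ratio 0.77 off [-0.4  1.4] True
  top2 area ratio 0.88 off [-0.3  1.1] True
yellow [0.5152 0.2781 0.1376] res px [ 0.8  0.2 -0.7 -0.3 -0.2 -0.5  0.  -0.9]
  D area ratio 0.89 off [ 0.4 -0.8] True
  J area ratio 0.89 off [ 0.5 -0.1] True
  K area ratio 0.91 off [-0.1  0.8] True
  top2 area ratio 0.88 off [-0.5  1.4] True
red [0.4355 0.2848 0.1244] res px [ 0.4  0.1 -0.3 -0.  -0.1 -0.7  0.3 -1.2]
  D area ratio 1.12 off [-271.9  240.2] False
  J area ratio 0.76 off [ 2.2 -1.6] True
  K area ratio 0.82 off [-0.5 -0.4] True
  top2 area ratio 0.79 off [-0.4  1.7] True
green [0.3551 0.2911 0.1209] res px [-0.6 -0.2  0.1  0.1 -1.1 -0.4]
yellow D 1.05 [0.6291 0.1052]
yellow J 1.05 [0.6289 0.1051]
yellow K 1.05 [0.6289 0.1051]
yellow top2 1.09 [0.6285 0.1056]
red D 1.02 [ 0.6    -0.0421]
red J 0.79 [ 0.5987 -0.035 ]
red K 0.24 [ 0.5791 -0.0543]
red top2 1.05 [ 0.5996 -0.0416]
green D 0.98 [0.5115 0.0519]
green J 0.98 [0.5115 0.0518]
green K 0.76 [0.5046 0.0508]
green top2 0.98 [0.5109 0.052 ]
```

```bash
python3 - <<'E'
from mv import *
from shots import shoot
import json;S=json.load(open("spots.json"))
for col,t in (("yellow",(.6296,.1047)),("red",(.5998,-.042)),("green",(.512,.0516))): transfer(col,S[col],t,.003,.012)
p=sensors.get_state()["tcp_pos"]
shoot("L",(.46,.05,.38),-.19); shoot("M",(.40,.20,.36),-.19)
bot.move_to((.40,.25,.33),down(-.19)); st("end")
cv2.imwrite("pics/top30.png",read_camera("top")); cv2.imwrite("pics/scene30.png",read_camera("scene"))
im=np.hstack([cv2.imread("pics/L.png"),cv2.imread("pics/top30.png")]); cv2.imwrite("pics/LT.png",cv2.resize(im,(800,300),interpolation=cv2.INTER_AREA))
from fit import *
V=load("LM"); V["top3"]=(cam("top"),cv2.imread("pics/top30.png"))
V["scene3"]=(cam("scene"),cv2.imread("pics/scene30.png"))
for col,p,r in [("yellow",(.6296,.1047,.144),.015),("red",(.5998,-.042,.132),.015),("green",(.512,.0516,.124),.017)]: fitblob(V,col,p,r,.026,.7,1.25)
E
```

```text
yellow gripped t=55.2 tcp [0.5159 0.2787 0.1124] open 0.0284 grip 40 F [-0.3 -1.   4.2]
 lifted t=56.4 tcp [0.5145 0.2784 0.2984] open 0.0288 grip 40 F [ 0.3  0.7 -2.8]
 down t=59.0 tcp [0.6295 0.1047 0.1217] open 0.0288 grip 40 F [ 0.1  0.5 -3.3]
 done t=60.8 tcp [0.6293 0.1048 0.2998] open 0.0856 grip 0 F [-0.8 -0.7 -0.9]
red gripped t=63.5 tcp [0.4361 0.2851 0.1004] open 0.0294 grip 39 F [-1.3 -1.3  5.6]
 lifted t=64.8 tcp [0.4349 0.2846 0.2986] open 0.0284 grip 40 F [-0.6 -0.1 -2. ]
 down t=68.1 tcp [ 0.5997 -0.042   0.1097] open 0.0284 grip 40 F [ 0.6  0.3 -1.4]
 done t=69.9 tcp [ 0.5995 -0.0418  0.2997] open 0.0859 grip 0 F [-0.5 -0.1 -0.8]
green gripped t=73.1 tcp [0.3563 0.2914 0.0925] open 0.0327 grip 39 F [-0.7 -0.9  5.2]
 lifted t=74.4 tcp [0.3552 0.2908 0.2987] open 0.0325 grip 40 F [-0.1  0.4 -2.7]
 down t=77.3 tcp [0.5119 0.0516 0.1017] open 0.0330 grip 40 F [-0.1  0.4 -3.1]
 done t=79.2 tcp [0.5116 0.0518 0.2995] open 0.0854 grip 0 F [-0.1 -0.3 -1.1]
end t=81.2 tcp [0.3996 0.2505 0.329 ] open 0.0853 grip 0 F [ 1.5 -0.8 -0.4]
  L area ratio 0.81 off [-0.4  0.5] True
  M area ratio 0.75 off [-1. -1.] True
  top3 area ratio 0.91 off [-0.1  0.7] True
  scene3 area ratio 0.95 off [-0.5 -0.7] True
yellow [0.6283 0.1042 0.145 ] res px [-0.1 -1.1  0.2  0.8  0.3 -0.1  0.2 -0.1]
  L area ratio 0.85 off [-0.7  1.1] True
  top3 area ratio 0.89 off [0.1 0.7] True
  scene3 area ratio 0.85 off [-0.2 -0.7] True
red [ 0.5992 -0.0422  0.1346] res px [ 0.  -0.3  0.1 -0.7  0.1 -0.4]
  L area ratio 0.78 off [-0.6  1.2] True
  M area ratio 0.35 off [4.4 2.9] False
  top3 area ratio 0.79 off [0.1 1.3] True
  scene3 area ratio 0.76 off [-0.6 -0.3] True
green [0.5119 0.0509 0.1265] res px [-0.  -0.4  0.2 -1.3  0.2 -0.5]
```

View pics/LT.png

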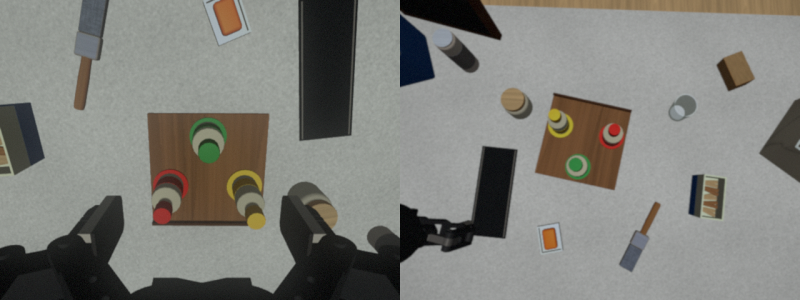

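View pics/scene30.png

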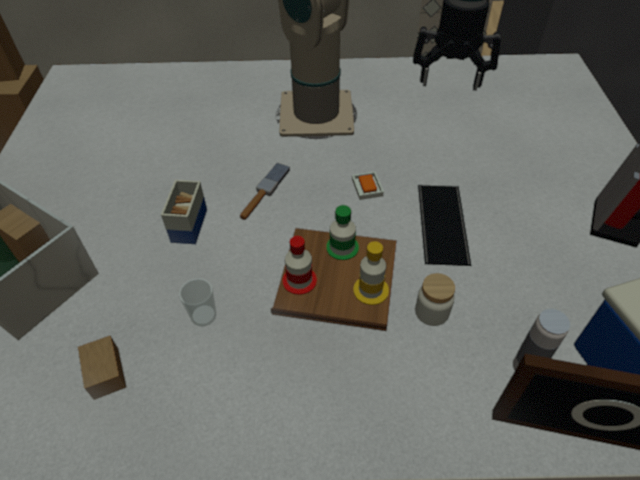

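All bottles stand centred on their own coasters (within about 2 mm), the white tote is seated on the blue one at (185,212), and the glass at (198,300) has not moved. Handing in.

```bash
python3 -c "
from workcell import bot
print(bot.close_job())"
```

```text
the job is handed in; nothing more can be done
None
```

The job is done and handed in at about 81 s: all three bottles went to the mat first, the white tote is seated inside the blue tote's rim, each bottle is upright on its own coaster, and the glass was not touched.

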